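# Wedge-lock the sample clamp

## Task

Two slide clamps stand on the bench; one holds a turned steel sample in front of its end stop, the other is empty. On the clamp with the sample, push the sliding bar forward until it presses the sample against the end stop, then slide the thumb wedge forward along its ramp until it jams the bar fast. Leave the sample standing in the clamp, leave the empty clamp as it is, and let go.

Things in the scene. Friction and masses are not known exactly. Their poses are not given: they have to be found in the camera images.
- clamp: clamp holding the sample; plate 232x124x12 mm, fixed, x -121..111, y -54..70. Origin on the underside, +x forward from knob to end stop (away from robot within 20 deg), z up. Bar axis y=-18. Stop face x=75, 46 high. At +y a dark ramp fence nears the bar 1 mm per 4 mm forward, top 31 above bench. Guide right of bar 32 high; strap over bar at x 20..34, 37 high (all mm)
- clamp_bar (a joint): travel (m) of that clamp's flat steel bar, 30 mm wide, 110 mm long, top 30 mm above the bench. 0 = drawn back, grows forward (+x of clamp). Starts at 0 to 0.02; at 0.050 its nose presses the sample against the end stop; would run to 0.062 without sample. Stays where left, friction about 4 N
- clamp_knob (a point): centre of the top of the round upright knob near the rear end of that bar, 66 mm above the bench; the knob is 18 mm in diameter from 40 to 66 mm above the bench, on a 14 mm neck
- wedge (a joint): travel (m) of that clamp's steel thumb wedge, between bar and ramp; 60 mm long, body top 30 mm above the bench. Grows as it slides along the ramp: forward and 14 deg to the right (-y) of clamp +x. Starts at 0 to 0.012; at about 0.044 its straight side meets the bar, and pressed on with 15 to 30 N it jams, up to 4 mm farther and stays so when let go. Before that it moves with 6 N
- wedge_tab (a point): top middle of the flat rear face of the wedge's upright thumb tab, 64 mm above the bench. The tab is 12 mm thick (ahead of this point), 24 mm wide; the rear face goes down to 12 mm above the bench; push it forward, or pinch the tab, 30 mm deep, front and back
- sample: turned steel cylinder, 30 mm diameter, 26 mm high, standing on the clamp's plate up to 5 mm before the end stop, within 3 mm of the bar's axis; origin at the centre of its underside. Against the stop its centre is at x = 60 mm of the clamp
- spare_tab (a point): the same point of the wedge on the empty clamp of the same make, which is to be left alone
- spare_knob (a point): top of the bar's knob on the empty clamp, which is to be left alone
Mind the look-alikes: they are no part of the job. Leave any blue or turquoise look-alike of the sample alone.

How it is judged:
By the outcome, as a careful person would: the job done as asked, in the order asked, and still so for the second after the job is handed in, with the robot touching nothing.
It also fails if it takes over 40 s, if anything falls off the work surface, if the arm or the gripper's body presses on something with over 40 N, if the wrist force passes 120 N, or if a joint passes its speed limit or range.

## Robot

A 7-joint arm with a two-finger parallel gripper is mounted at the origin on a cart in front of the work surface, level with it; the furniture and walls round the work are solid. World frame = base frame: x ahead of the robot, y to its left, z up, the work surface at z = 0. Lengths are in m, angles in rad, forces in N, time in s.
With the tool pointing down it reaches from about 0.425 to 0.925 m from the base axis. Payload 6.8 kg.
Tool frame: the origin (TCP) lies on the centre line of the jaws, within the pads' length; the fingertips stand 14 mm ahead of it and the grasp point (between the pads) lies 5 mm behind it (r.tips_ahead is the distance from the TCP to the fingertips, in m); z points along the fingers, y is the line along which they close (so a half turn about z gives the same grasp; the last joint's range is limited). The gripper opens to 85 mm and grips with 20 to 120 N. Pads are 22 mm wide; open, the fingers measure 114 mm over their backs; the gripper's body (76 mm by 85 mm) begins 54 mm behind the grasp point. The pads swing forward as they close: fully open they stand 13 mm farther back than shut.
Start: joints at [-1.347, 0.477, 0.022, 1.555, -0.011, 1.109, -0.083], TCP at [0.22, 0.638, 0.245] pointing down, gripper open.
Joint ranges: [-2.96, 2.96], [-0.34, 2.1], [-1.41, 1.46], [0.24, 2.44], [-1.37, 4.51], [0.17, 1.92], [-2.96, 2.96]. Speed limits (rad/s): [2.39, 2.39, 3.14, 3.14, 3.14, 3.14, 3.14].

## Interface

Orientations are given as a rotation vector (axis times angle).
In Python, from bench import r, eyes gives the robot as it stands.
- The arm moves only by the tool step_arm, never from a script. Its argument "rows" is a list of rows, each a list of 6 numbers: the shift along the world's x, y, z in units of 60 cm (1.0 is 60 cm), then the turn, a rotation vector about the world's x, y, z in units of pi rad (1.0 is pi rad). In form: [[x, y, z, rx, ry, rz], ...]. A call has 1 to 5 rows; each row is the pose to reach, as a shift and turn from the pose commanded when the call began, turning the shorter way round; what a row does not reach only later rows make up. A row lasts 1/12 s, in which the tool goes at most 41.7 mm and 7.16 degrees, less where a joint would pass 70% of its speed; a pose out of reach is approached as far as the arm can. A call with a number of a shift or a turn outside -1 to 1 is refused whole. A call with a gripper value outside its range is refused whole. "jaw" is the closure, from 0 (fully open) to 1 (shut), set as the call begins (left out, the last holds). The fingers move at their own pace and stop on an object; "squeeze" is the grip in N (left out, the last holds). Time passes only in rows, so rows that repeat a pose let the fingers close. It gives the time, the measured TCP pose, the force, the opening and the grip force at its end, in the units of the state.
- r.get_obs(): the state, without advancing time (a new reading comes with each control period).
- eyes.grab_frame(name): name is "scene" or "top"; returns the picture (400x640x3 uint8, red, green, blue); there is no depth.
- eyes.camera_info(name): a dict with "mtx" (3x3 intrinsics, pixels), "extrinsics" (4x4, takes a point from camera to world coordinates). Camera axes: x right, y down, z forward; pixel columns grow to the right and rows downward; lengths in m; the calibration is good to about 2 mm. A picture is of the moment at which its call begins. camera_info takes no time and is no camera call.
- r.hand_in(): hands the job in; it is judged then, once.
The state is a dict: "clock": time; "joints": joint angles; "qvel": joint speeds; "tau": joint torques, N m; "tcp_pos": TCP position; "orientation": TCP orientation; "contact_force": force on the tool from outside, world axes, zero at the start; "moment": the same for the moment, N m; "grip_width": finger opening in m; "gripper_force": force on a finger pad.
Only numpy, scipy, OpenCV 4.12 (cv2) and the standard library are available. Lean on these libraries where they do the work, as an engineer would, in place of code of your own. Each camera call takes 0.05 s, during which the arm holds its last target. There are 200 camera calls.

## Working session

There is one attempt and no reset: what is moved stays moved. The work goes in short steps, Python scripts to look and compute and a tool call to move; the robot and the scene stay as the last step left them, time stands still between calls to the robot, and variables do not carry over. Pictures are saved under pics/ and viewed, at most 10 in all, crops included, and the job is handed in when it is done.

Besides the shell and the picture viewer there is one more tool, called after "Call:" as a command line: name --pt "numbers of a row" for each row, then --argument value for the rest. step_arm: Moves the arm, as the interface text tells. Shifts and turns lie within -1 to 1; 1 stands for 60 cm of shift or pi rad of turn. Its arguments: {"type":"object","properties":{"rows":{"type":"array"},"jaw":{"type":"number"},"squeeze":{"type":"number"}},"required":["rows"]}

```bash
mkdir -p pics
python3 - <<'E'
from bench import r, eyes
import cv2,numpy as np
for n in("scene","top"):
    f=eyes.grab_frame(n); cv2.imwrite(f"pics/{n}0.png",f[:,:,::-1]); c=eyes.camera_info(n); print(n,np.round(c["mtx"],1).tolist(),np.round(c["extrinsics"],3).tolist())
o=r.get_obs(); print(o["tcp_pos"],o["orientation"],o["clock"],o["contact_force"],o["grip_width"])
E
```

```text
scene [[380.4, 0.0, 317.2], [0.0, 380.4, 194.6], [0.0, 0.0, 1.0]] [[-0.697, -0.381, 0.608, 0.063], [-0.717, 0.391, -0.577, 0.373], [-0.018, -0.838, -0.545, 0.544], [0.0, 0.0, 0.0, 1.0]]
top [[501.1, 0.0, 326.2], [0.0, 501.1, 203.1], [0.0, 0.0, 1.0]] [[0.022, -0.985, 0.171, 0.399], [-1.0, -0.023, -0.0, -0.117], [0.004, -0.171, -0.985, 1.023], [0.0, 0.0, 0.0, 1.0]]
[0.21972856 0.63770165 0.24440886] [-5.18759329e-01 -3.09831461e+00  2.59477597e-03] 0.1 [ 0.0555028   0.65621831 -0.13916002] 0.08547928988867207
```

View pics/scene0.png

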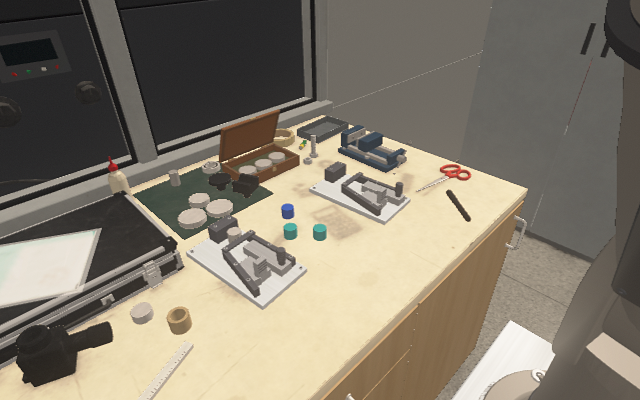

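View pics/top0.png

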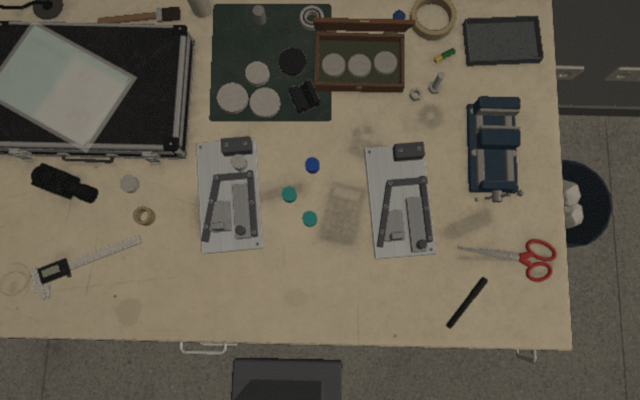

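The left clamp in the top view (cols 197-262, rows 137-252) holds the sample at about (239,161). The right clamp is empty. I'll zoom in on the left one in both views.

Run:
```python
import cv2,numpy as np
a=cv2.imread("pics/top0.png")[130:260,185:275]; b=cv2.imread("pics/scene0.png")[205:310,180:315]
a=cv2.resize(a,None,fx=4.4,fy=4.4,interpolation=cv2.INTER_CUBIC);b=cv2.resize(b,None,fx=2.9,fy=2.9,interpolation=cv2.INTER_CUBIC)
o=np.zeros((600,800,3),np.uint8);o[:a.shape[0],:a.shape[1]]=a;o[:b.shape[0],400:400+b.shape[1]]=b
cv2.imwrite("pics/crop0.png",cv2.convertScaleAbs(o,alpha=1.4))
```

```text
(no output)
```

View pics/crop0.png

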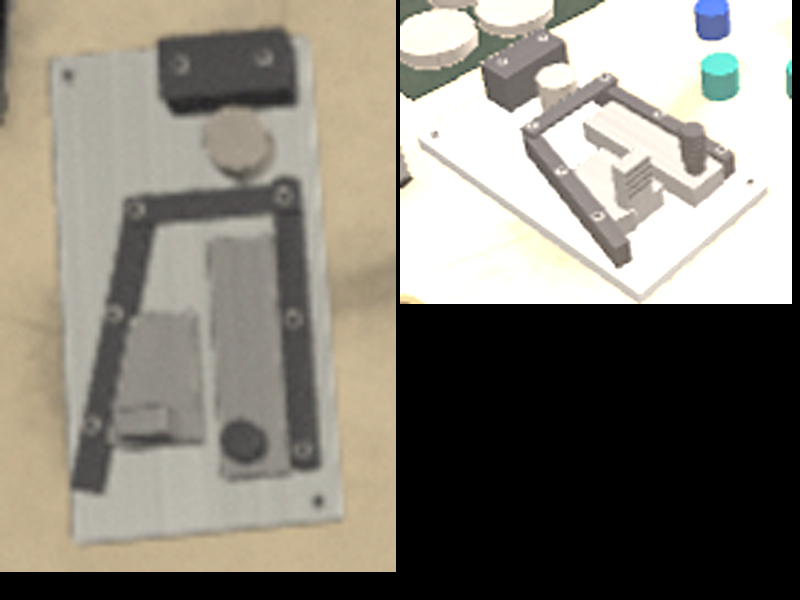

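```bash
cat > h.py <<'E'
from bench import r, eyes
import cv2,numpy as np
def ray(n,u,v,z):
    c=eyes.camera_info(n);E=np.array(c["extrinsics"]);d=E[:3,:3]@np.linalg.solve(np.array(c["mtx"]),[u,v,1.]);p=E[:3,3]
    return (p+d*(z-p[2])/d[2])[:2]
ct=lambda x,y:(185+(x+.5)/4.4-.5,130+(y+.5)/4.4-.5)
cs=lambda x,y:(180+(x-400+.5)/2.9-.5,205+(y+.5)/2.9-.5)
E
python3 - <<'E'
from h import *
def fit(W):
    C=np.array([(.111,.07),(.111,-.054),(-.121,-.054),(-.121,.07)]);W=np.array(W)
    a=C-C.mean(0);b=W-W.mean(0)
    th=np.arctan2((a[:,0]*b[:,1]-a[:,1]*b[:,0]).sum(),(a*b).sum());R=np.array([[np.cos(th),-np.sin(th)],[np.sin(th),np.cos(th)]])
    t=W.mean(0)-R@C.mean(0);print("yaw",th,"org",t,"res mm",np.round((W-(C@R.T+t))*1e3,1).tolist());return R,t
R,t=fit([ray("top",*ct(*p),.012) for p in[(50,57),(305,35),(343,518),(75,543)]])
fit([ray("scene",*cs(*p),.012) for p in[(419,138),(419,138)]*0+[(419,138)]*0] or [ray("top",*ct(*p),.012) for p in[(50,57),(305,35),(343,518),(75,543)]])
def rep(l,p): print(l,np.round(p,4),"clamp mm",np.round((p-t)@R*1e3,1))
rep("knob top",ray("top",*ct(243,441),.066));rep("knob scene",ray("scene",*cs(692,129),.066))
rep("tab top rear edge",ray("top",*ct(143,431),.064))
rep("tab top left rear",ray("top",*ct(118,433),.064));rep("tab right rear",ray("top",*ct(168,429),.064))
rep("tab front",ray("top",*ct(143,405),.064))
rep("sample top",ray("top",*ct(237,138),.038))
rep("bar rear",ray("top",*ct(255,476),.03));rep("bar front",ray("top",*ct(240,237),.03))
rep("wedge front",ray("top",*ct(168,313),.03))
rep("wedge rear right",ray("top",*ct(203,440),.03))
E
```

```text
yaw 0.11808185418507827 org [0.59380543 0.07615356] res mm [[-0.1, -1.3], [-1.0, 1.4], [0.3, 0.6], [0.7, -0.7]]
yaw 0.11808185418507827 org [0.59380543 0.07615356] res mm [[-0.1, -1.3], [-1.0, 1.4], [0.3, 0.6], [0.7, -0.7]]
knob top [0.5085 0.0472] clamp mm [-88.1 -18.7]
knob scene [0.5102 0.0482] clamp mm [-86.3 -17.9]
tab top rear edge [0.5121 0.0914] clamp mm [-79.3  24.8]
tab top left rear [0.511  0.1023] clamp mm [-79.2  35.7]
tab right rear [0.5132 0.0806] clamp mm [-79.5  13.9]
tab front [0.5236 0.0921] clamp mm [-67.9  24.1]
sample top [0.6516 0.062 ] clamp mm [ 55.7 -20.9]
bar rear [0.4969 0.0471] clamp mm [-99.7 -17.4]
bar front [0.6068 0.0596] clamp mm [ 11. -18.]
wedge front [0.5706 0.0906] clamp mm [-21.3  17.1]
wedge rear right [0.5127 0.0715] clamp mm [-81.1   4.9]
```

The geometry agrees within about 1.5 mm. Clamp yaw is about 0.118, the bar needs about 34 mm of travel, and the wedge tab's rear is at clamp (-79,25). Next I'll move to behind the knob.

Call:
step_arm --pt "0.142 -0.33 0 0 0 0.048" --pt "0.142 -0.33 0 0 0 0.048" --pt "0.142 -0.33 0 0 0 0.048" --pt "0.142 -0.33 0 0 0 0.048" --pt "0.142 -0.33 0 0 0 0.048" --jaw 1 --squeeze 40

```text
clock: 0.52
tcp_pos: [0.3026, 0.4446, 0.2449]
orientation: [-0.284, -3.128, 0.001]
contact_force: [1.6, -0.3, 0.9]
grip_width: 0.0257
gripper_force: 0.0
```

Call:
step_arm --pt "0.142 -0.33 0 0 0 0.048" --pt "0.142 -0.33 0 0 0 0.048" --pt "0.142 -0.33 0 0 0 0.048" --pt "0.142 -0.33 0 0 0 0.048" --pt "0.142 -0.33 0 0 0 0.048"

```text
clock: 0.93
tcp_pos: [0.3845, 0.2539, 0.2452]
orientation: [-0.047, -3.141, -0.0]
contact_force: [1.5, 0.1, -0.5]
grip_width: -0.0
gripper_force: 0.0
```

Call:
step_arm --pt "0.142 -0.33 0 0 0 0.048" --pt "0.142 -0.33 0 0 0 0.048" --pt "0.142 -0.33 0 0 0 0.048" --pt "0.142 -0.33 0 0 0 0.048" --pt "0.142 -0.33 0 0 0 0.048"

```text
clock: 1.35
tcp_pos: [0.4643, 0.0684, 0.2453]
orientation: [-0.19, 3.136, 0.0]
contact_force: [1.5, 0.6, -1.0]
grip_width: 0.0002
gripper_force: 0.0
```

Call:
step_arm --pt "0 0 0 0 0 0" --pt "0 0 -0.07 0 0 0" --pt "0 0 -0.14 0 0 0" --pt "0 0 -0.2 0 0 0" --pt "0 0 -0.2 0 0 0"

```text
clock: 1.77
tcp_pos: [0.4594, 0.0695, 0.1196]
orientation: [0.189, -3.124, 0.005]
contact_force: [-0.6, 0.3, 0.2]
grip_width: -0.0001
gripper_force: 0.0
```

Run:
```python
from h import *
print(r.get_obs()["tcp_pos"])
a=eyes.grab_frame("top")[120:270,170:290,::-1];b=eyes.grab_frame("scene")[180:320,180:320,::-1]
cv2.imwrite("pics/c1.png",cv2.convertScaleAbs(np.hstack([cv2.resize(a,(400,500)),cv2.resize(b,(400,400))[:,:]if 0 else cv2.copyMakeBorder(cv2.resize(b,(400,400)),0,100,0,0,0)]),alpha=1.4))
```

```text
[0.45936864 0.06945957 0.11960195]
```

View pics/c1.png

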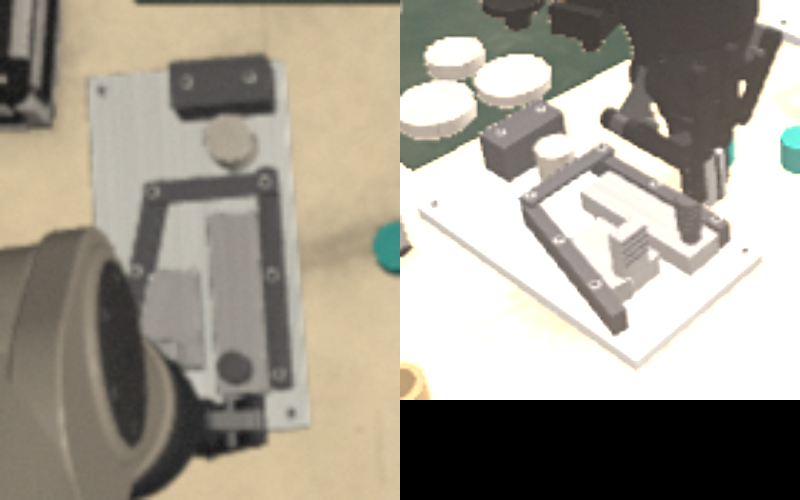

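The arm fell short laterally, at (.459,.069). The jaw is behind the knob but too far left. I'll correct sideways first, then descend.

Call:
step_arm --pt "0.025 -0.043 0 0 0 0" --pt "0.025 -0.043 0 0 0 0" --pt "0.025 -0.043 -0.05 0 0 0" --pt "0.025 -0.043 -0.1 0 0 0" --pt "0.025 -0.043 -0.1 0 0 0"

```text
clock: 2.28
tcp_pos: [0.4783, 0.0447, 0.0641]
orientation: [0.189, -3.133, 0.0]
contact_force: [-1.0, 0.9, -0.3]
grip_width: 0.0
gripper_force: 0.0
```

Call:
step_arm --pt "0 0 -0.006 0 0 0" --pt "0.01 0.001 -0.01 0 0 0" --pt "0.02 0.0025 -0.01 0 0 0" --pt "0.03 0.0036 -0.01 0 0 0" --pt "0.04 0.0048 -0.01 0 0 0"

```text
clock: 2.7
tcp_pos: [0.5033, 0.0476, 0.0605]
orientation: [0.189, -3.135, -0.001]
contact_force: [-5.6, -1.4, 4.9]
grip_width: -0.0
gripper_force: 2.7
```

Call:
step_arm --pt "0.005 0.0006 0 0 0 0" --pt "0.01 0.0012 0 0 0 0" --pt "0.015 0.0018 0 0 0 0" --pt "0.015 0.0018 0 0 0 0"

```text
clock: 3.03
tcp_pos: [0.5131, 0.0488, 0.0598]
orientation: [-0.189, 3.135, 0.0]
contact_force: [-2.4, -0.1, 2.6]
grip_width: 0.0003
gripper_force: 1.0
```

Call:
step_arm --pt "0.003 0.0004 0 0 0 0" --pt "0.006 0.0007 0 0 0 0" --pt "0.009 0.0011 0 0 0 0" --pt "0.011 0.0013 0 0 0 0" --pt "0.011 0.0013 0 0 0 0"

```text
clock: 3.45
tcp_pos: [0.5192, 0.0495, 0.0593]
orientation: [-0.189, 3.136, 0.0]
contact_force: [-3.4, 0.8, 1.8]
grip_width: -0.0002
gripper_force: 1.5
```

Call:
step_arm --pt "0.002 0.0002 0 0 0 0" --pt "0.004 0.0004 0 0 0 0" --pt "0.004 0.0004 0 0 0 0"

```text
clock: 3.7
tcp_pos: [0.521, 0.0497, 0.0592]
orientation: [0.189, -3.135, -0.0]
contact_force: [-4.9, -0.5, 3.2]
grip_width: 0.0001
gripper_force: 2.3
```

Call:
step_arm --pt "0.002 0.0002 0 0 0 0" --pt "0.004 0.0005 0 0 0 0" --pt "0.004 0.0005 0 0 0 0"

```text
clock: 3.95
tcp_pos: [0.5233, 0.05, 0.0592]
orientation: [0.189, -3.135, -0.0]
contact_force: [-4.8, 1.2, 3.5]
grip_width: 0.0001
gripper_force: 2.3
```

Call:
step_arm --pt "0.002 0.0002 0 0 0 0" --pt "0.004 0.0005 0 0 0 0" --pt "0.004 0.0005 0 0 0 0"

```text
clock: 4.2
tcp_pos: [0.5237, 0.05, 0.0589]
orientation: [0.189, -3.131, -0.0]
contact_force: [-9.6, 0.8, 8.1]
grip_width: 0.0001
gripper_force: 4.9
```

Call:
step_arm --pt "0.003 0.0004 0 0 0 0" --pt "0.004 0.0005 0 0 0 0" --pt "0.004 0.0005 0 0 0 0"

```text
clock: 4.45
tcp_pos: [0.5239, 0.0501, 0.0585]
orientation: [0.189, -3.127, -0.0]
contact_force: [-15.4, -0.6, 11.9]
grip_width: -0.0003
gripper_force: 7.5
```

Call:
step_arm --pt "-0.02 -0.0025 0 0 0 0" --pt "-0.05 -0.006 0 0 0 0" --pt "-0.06 -0.007 0.06 0 0 0" --pt "-0.065 0.03 0.09 0 0 0" --pt "-0.065 0.068 0.09 0 0 0"

```text
clock: 4.87
tcp_pos: [0.4925, 0.0908, 0.117]
orientation: [-0.182, 3.128, 0.002]
contact_force: [1.1, 0.7, 0.0]
grip_width: 0.0
gripper_force: 0.0
```

Call:
step_arm --pt "0 0 0 0 0 0" --pt "0 0 0 0 0 0"

```text
clock: 5.03
tcp_pos: [0.4909, 0.093, 0.1139]
orientation: [-0.193, 3.132, 0.001]
contact_force: [0.0, -1.7, 0.5]
grip_width: 0.0001
gripper_force: 0.0
```

Run:
```python
from h import *
print(r.get_obs()["tcp_pos"])
a=eyes.grab_frame("top")[120:270,170:290,::-1];b=eyes.grab_frame("scene")[180:320,180:320,::-1]
cv2.imwrite("pics/c2.png",cv2.convertScaleAbs(np.hstack([cv2.resize(a,(400,500)),cv2.copyMakeBorder(cv2.resize(b,(400,400)),0,100,0,0,0)]),alpha=1.4))
```

```text
[0.49086677 0.09295921 0.11390973]
```

View pics/c2.png

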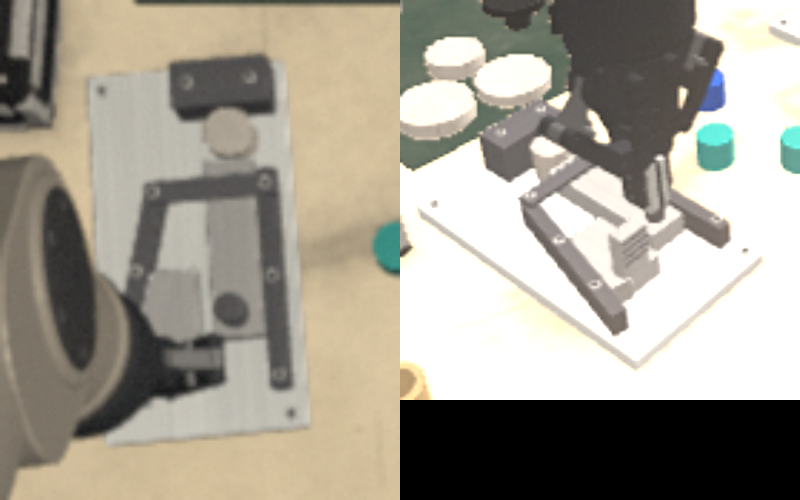

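The bar's nose is on the sample, and the sample is against the stop. Next I'll descend behind the wedge tab.

Call:
step_arm --pt "-0.006 -0.002 -0.03 0 0 0" --pt "-0.006 -0.002 -0.07 0 0 0" --pt "-0.006 -0.002 -0.1 0 0 0" --pt "-0.006 -0.002 -0.1 0 0 0"

```text
clock: 5.47
tcp_pos: [0.4838, 0.0883, 0.0503]
orientation: [0.187, -3.131, 0.003]
contact_force: [-0.3, -0.2, -0.6]
grip_width: -0.0005
gripper_force: 0.0
```

Call:
step_arm --pt "0.01 0.004 0.005 0 0 0" --pt "0.02 0.006 0.005 0 0 0" --pt "0.03 0.005 0.005 0 0 0" --pt "0.04 0.004 0.005 0 0 0" --pt "0.05 0.003 0.005 0 0 0"

```text
clock: 5.88
tcp_pos: [0.5143, 0.0916, 0.0572]
orientation: [0.189, -3.132, -0.0]
contact_force: [-9.7, -1.2, 6.8]
grip_width: 0.0002
gripper_force: 4.6
```

Contact made, and the wedge moves with about 8 N. I'll continue along the ramp.

Call:
step_arm --pt "0.008 -0.001 0 0 0 0" --pt "0.016 -0.002 0 0 0 0" --pt "0.024 -0.003 0 0 0 0" --pt "0.024 -0.003 0 0 0 0"

```text
clock: 6.22
tcp_pos: [0.5303, 0.0895, 0.0573]
orientation: [0.188, -3.135, 0.0]
contact_force: [-4.6, -1.6, 2.0]
grip_width: -0.0004
gripper_force: 2.0
```

Call:
step_arm --pt "0.004 -0.0005 0 0 0 0" --pt "0.008 -0.001 0 0 0 0" --pt "0.012 -0.0015 0 0 0 0" --pt "0.012 -0.0015 0 0 0 0"

```text
clock: 6.55
tcp_pos: [0.5353, 0.0889, 0.0569]
orientation: [0.189, -3.131, -0.0]
contact_force: [-10.7, -0.1, 8.1]
grip_width: 0.0002
gripper_force: 5.0
```

Call:
step_arm --pt "0.003 -0.0004 0 0 0 0" --pt "0.005 -0.0006 0 0 0 0" --pt "0.005 -0.0006 0 0 0 0"

```text
clock: 6.8
tcp_pos: [0.5356, 0.0887, 0.0565]
orientation: [0.189, -3.126, -0.0]
contact_force: [-17.3, -0.2, 13.5]
grip_width: 0.0
gripper_force: 8.4
```

Call:
step_arm --pt "0.003 -0.0004 0 0 0 0" --pt "0.005 -0.0006 0 0 0 0" --pt "0.005 -0.0006 0 0 0 0"

```text
clock: 7.05
tcp_pos: [0.536, 0.0885, 0.0562]
orientation: [0.19, -3.12, -0.001]
contact_force: [-23.0, -0.4, 18.7]
grip_width: 0.0001
gripper_force: 11.8
```

Call:
step_arm --pt "0.003 -0.0004 0 0 0 0" --pt "0.005 -0.0006 0 0 0 0" --pt "0.005 -0.0006 0 0 0 0"

```text
clock: 7.3
tcp_pos: [0.5364, 0.0883, 0.0557]
orientation: [0.19, -3.115, -0.001]
contact_force: [-30.4, 1.6, 22.7]
grip_width: 0.0001
gripper_force: 14.9
```

Call:
step_arm --pt "0.003 -0.0004 0 0 0 0" --pt "0.005 -0.0006 0 0 0 0" --pt "0.005 -0.0006 0 0 0 0"

```text
clock: 7.55
tcp_pos: [0.5368, 0.0882, 0.0555]
orientation: [0.191, -3.11, -0.002]
contact_force: [-35.6, 1.9, 30.1]
grip_width: 0.0
gripper_force: 18.5
```

Call:
step_arm --pt "0.002 -0.0002 0 0 0 0" --pt "0.003 -0.0004 0 0 0 0" --pt "0.003 -0.0004 0 0 0 0"

```text
clock: 7.8
tcp_pos: [0.5369, 0.0882, 0.0554]
orientation: [0.191, -3.107, -0.003]
contact_force: [-41.6, 2.5, 34.7]
grip_width: 0.0001
gripper_force: 21.0
```

Pushed well past the 15–30 N jam range. I'll back off, lift clear and look.

Call:
step_arm --pt "-0.02 0.002 0 0 0 0" --pt "-0.05 0.003 0 0 0 0" --pt "-0.07 0.004 0.06 0 0 0" --pt "-0.07 0.06 0.12 0 0 0" --pt "-0.07 0.12 0.16 0 0 0"

```text
clock: 8.22
tcp_pos: [0.5106, 0.1503, 0.1503]
orientation: [-0.18, 3.133, -0.0]
contact_force: [1.2, 0.8, 0.0]
grip_width: -0.0001
gripper_force: 0.0
```

Call:
step_arm --pt "-0.03 0.06 0.06 0 0 0" --pt "-0.06 0.13 0.12 0 0 0" --pt "-0.09 0.2 0.15 0 0 0" --pt "-0.12 0.27 0.15 0 0 0" --pt "-0.12 0.3 0.15 0 0 0"

```text
clock: 8.63
tcp_pos: [0.4409, 0.3227, 0.239]
orientation: [-0.187, 3.131, 0.007]
contact_force: [1.1, 0.7, 0.3]
grip_width: 0.0001
gripper_force: 0.0
```

Run:
```python
from h import *
print(r.get_obs()["tcp_pos"])
a=eyes.grab_frame("top")[130:260,185:275,::-1];b=eyes.grab_frame("scene")[205:310,180:315,::-1]
a=cv2.resize(a,None,fx=4.4,fy=4.4,interpolation=cv2.INTER_CUBIC);b=cv2.resize(b,None,fx=2.9,fy=2.9,interpolation=cv2.INTER_CUBIC)
o=np.zeros((600,800,3),np.uint8);o[:a.shape[0],:a.shape[1]]=a;o[:b.shape[0],400:400+b.shape[1]]=b
cv2.imwrite("pics/c3.png",cv2.convertScaleAbs(o,alpha=1.4))
```

```text
[0.44085861 0.32274613 0.23900999]
```

View pics/c3.png

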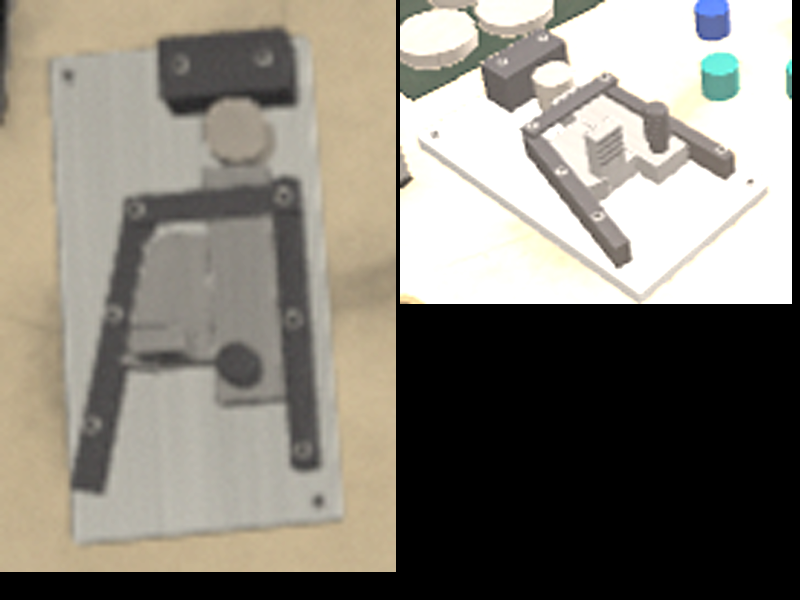

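The wedge now lies against the bar and the bar meets the sample, which sits at the stop. A quick numeric check of the knob and sample, then I'll hand in.

Run:
```python
from h import *
t=np.array([.5938,.0762]);c,s=np.cos(.118),np.sin(.118);R=np.array([[c,-s],[s,c]])
for l,p,z in(("knob",(238,364),.066),("sample",(237,129),.038),("tab",(157,352),.064),("wedge rear",(190,363),.03)): print(l,np.round((ray("top",*ct(*p),z)-t)@R*1e3,1))
```

```text
knob [-54.  -18.8]
sample [ 59.9 -21.2]
tab [-45.   16.6]
wedge rear [-45.4   8.5]
```

```bash
python3 -c "
from bench import r
print(r.hand_in())"
```

```text
the job is handed in; nothing more can be done
None
```

The bar presses the sample against the end stop (camera check: sample centre at clamp x = 59.9 mm). The wedge was pushed with about 40 N until it stopped moving, so it should be jammed. I didn't touch the empty clamp, and the arm was clear when I handed in at about 9 s; no verdict came back.

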